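# Angle the power strip past the post into its bay

## Robot

A 6-joint arm with a two-finger parallel gripper is mounted at the origin on a cart in front of the work surface, level with it; the furniture and walls round the work are solid. World frame = base frame: x ahead of the robot, y to its left, z up, the work surface at z = 0. Lengths are in m, angles in degrees, forces in N, time in s.
With the tool pointing down it reaches from about 0.325 to 0.925 m from the base axis. Payload 3.1 kg.
Tool frame: the origin (TCP) lies at the very end of the fingers, on their centre line; the grasp point (between the pads) lies 19 mm behind it; z points along the fingers, y is the line along which they close (so a half turn about z gives the same grasp; the last joint's range is limited). The gripper opens to 85 mm and grips with 20 to 120 N. Pads are 22 mm wide; open, the fingers measure 114 mm over their backs; the gripper's body (76 mm by 85 mm) begins 54 mm behind the grasp point. The pads swing forward as they close: fully open they stand 13 mm farther back than shut.
Start: joints at [65.363, 12.427, 92.441, -0, 75.132, -6.429], TCP at [0.195, 0.594, 0.231] pointing down, gripper open.
Joint ranges: [-157.48, 157.48], [-44.54, 120.13], [17.64, 146.25], [-64.5, 244.5], [7.68, 150.69], [-147.95, 147.95]. Speed limits (degrees/s): [159.86, 159.86, 180, 180, 180, 180].

## Interface

Orientations are given as [roll, pitch, yaw] about the fixed x, y, z axes, in that order (R = Rz(yaw) Ry(pitch) Rx(roll)).
In Python, from station import observe, snapshot, sign_off, find_in, silhouettes, place_of gives the robot as it stands.
- The arm moves only by the tool apply_moves, never from a script. Its argument "rows" is a list of rows, each an object of numbers: "x", "y", "z": the shift along the tool's x, y, z in mm; "ax", "ay", "az": the turn, a rotation vector about the tool's x, y, z in rad; "claw": the opening in per cent of the stroke, from 0 (shut) to 100 (fully open). In form: [{"x": .., "y": .., "z": .., "ax": .., "ay": .., "az": .., "claw": ..}, ...]. A call has 1 to 20 rows; each row is the pose to reach, as a shift and turn from the pose commanded when the call began, along the tool's axes at that moment; what a row does not reach only later rows make up. A row lasts 1/10 s, in which the tool goes at most 50 mm and 8.59 degrees, less where a joint would pass 70% of its speed; a pose out of reach is approached as far as the arm can. A call with a gripper value outside its range is refused whole. The fingers move at their own pace and stop on an object; "force" is the grip in N (left out, the last holds). Time passes only in rows, so rows that repeat a pose let the fingers close. It gives the time, the measured TCP pose, the force, the opening and the grip force at its end, in the units of the state.
- observe(): the state, without advancing time (a new reading comes with each control period).
- snapshot(name): name is "scene" or "top" or "wrist"; returns a dict with "img" (384x512x3 uint8, red, green, blue), "K" (3x3 intrinsics, pixels), "extrinsics" (4x4, takes a point from world to camera coordinates); the wrist camera has in their place "mount" (4x4, takes a point from camera to tool coordinates, whose origin is the TCP and whose axes are the flange's). Camera axes: x right, y down, z forward; pixel columns grow to the right and rows downward; lengths in m; the calibration is good to about 2 mm. A picture is of the moment at which its call begins: read the wrist's pose just before it. There is no depth.
- sign_off(): hands the job in; it is judged then, once.
Trained networks look in a picture, given as the dict that the camera call returned (one of the last four; its "shot" number tells which), for a name from the list of things; names that differ only in an ending like _2 or _b are one class to them, and where a whole thing is asked for, a point or a joint stands for the part that bears it (a point fixed in the world has none). Each returns a list of dicts, best first, with "conf" (0 to 1); they miss things now and then, are a little off and sometimes report something else, mostly with a low value. They report only what shows in the picture. A call takes as long as a camera call.
- find_in(query, picture): "box" ([left, top, right, bottom] in pixels, round what is visible of it).
- silhouettes(query, picture): "region" (384x512 bool, what is visible of it) and "box" ([left, top, right, bottom] in pixels, round what is visible of it).
- place_of(query, picture): "point" ([row, column] in pixels: a listed point, or the origin of a listed thing).
The state is a dict: "time": time; "joint_pos": joint angles; "dq": joint speeds; "joint_torque": joint torques, N m; "tool_pos": TCP position; "tcp_rot": TCP orientation; "contact_force": force on the tool from outside, world axes, zero at the start; "wrist_torque": the same for the moment, N m; "gripper_width": finger opening in m; "finger_force": force on a finger pad.
Only numpy, scipy, OpenCV 4.12 (cv2) and the standard library are available. Lean on these libraries where they do the work, as an engineer would, in place of code of your own. Each camera call takes 0.05 s, during which the arm holds its last target. There are 200 camera calls.

## Task

Push the power strip along the bench into its dark steel bay: its cord end goes in first, angled through behind the post, and then the other end is swung in, so that the strip lies flat and fully home along the back rail between the two end cheeks. Only push it, never lift it off the bench, and leave the jar, the label roll and the bottle where they stand.

Things in the scene. Friction and masses are not known exactly. Their poses are not given: they have to be found in the camera images.
- strip: Loose white power strip, sockets and a rocker on top: 55 (x) x 316 (y) x 47 mm high, 0.25 to 0.5 kg. Origin: centre of its underside, z up. Flat upright sides 27 mm from the middle line, 42 mm high. +y end (robot's left): a flat face; -y end: cord gland 14 mm thick, the last 20 mm of the length. Starts between robot and bay, roughly parallel to the bay, left of the post.
- strip_left_end (a point): Point in the middle of the strip's flat +y end face, 157 mm from its centre and 21 mm above its underside. Axes as the strip's.
- strip_right_end (a point): Point at the tip of the strip's cord gland at its -y end, 158 mm from its centre and 21 mm above its underside. Axes as the strip's.
- bay: Bay fixed to the bench: dark steel back rail with a cheek at each end, all 32 mm high, open towards the robot and on top; the bench is its floor. Origin: on the bench, middle of the rail's front face; x into the rail, away from the robot, y along the rail to the left. Cheeks' inner faces at y = +-175 mm, reaching to x = -85 mm, 10 mm thick at most. Parked, the strip's middle line is at x = -27 mm.
- post: Fixed upright steel post, 24 mm thick, 60 mm high, before the right part of the bay: at x = -107, y = -95 to -115 mm in the bay's frame, leaving 95 mm free between it and the rail. The strip is too long to go in square between it and the left cheek. Origin: on its axis at the bench.
- white_jar: Bystander: white screw jar, 70 mm wide, 66 mm high; origin at the centre of its underside. It stands either in front of the bay, beyond its right end, or left of the work.
- label_roll: Bystander: roll of white labels, 63 mm wide, 48 mm high; origin at the centre of its underside. It stands at the other of these two places.
- alcohol_bottle: Bystander: white dispenser bottle, 64 mm wide, 134 mm high, behind the back rail; origin at the centre of its underside.

How it is judged:
By the outcome, as a careful person would: the job done as asked, in the order asked, and still so for the second after the job is handed in, with the robot touching nothing.
It also fails if it takes over 67 s, if anything falls off the work surface, if the arm or the gripper's body presses on something with over 40 N, if the wrist force passes 120 N, or if a joint passes its speed limit or range.

## Working session

There is one attempt and no reset: what is moved stays moved. The work goes in short steps, Python scripts to look and compute and a tool call to move; the robot and the scene stay as the last step left them, time stands still between calls to the robot, and variables do not carry over. Pictures are saved under pics/ and viewed, at most 10 in all, crops included, and the job is handed in when it is done.

Besides the shell and the picture viewer there is one more tool, called after "Request:" as name([rows], argument=value, ...), one row to a line, values as JSON. apply_moves: Moves the arm, as the interface text tells. Its arguments: {"type":"object","properties":{"rows":{"type":"array","items":{"type":"object","properties":{"x":{"type":"number"},"y":{"type":"number"},"z":{"type":"number"},"ax":{"type":"number"},"ay":{"type":"number"},"az":{"type":"number"},"claw":{"type":"number"}}}},"force":{"type":"number"}},"required":["rows"]}

```bash
mkdir -p pics
cat > h.py <<'E'
from station import *
import numpy as np, cv2
def ray(px,s,z):
    K=s["K"];E=np.array(s["extrinsics"]);r,c=px
    d=E[:3,:3].T@(np.linalg.inv(K)@[c,r,1]);o=-E[:3,:3].T@E[:3,3]
    return (o+d*(z-o[2])/d[2])[:3]
Z=dict(strip=0,strip_left_end=.021,strip_right_end=.021,bay=0,post=0,white_jar=0,label_roll=0,alcohol_bottle=0)
def look(names,cams=("top","scene"),save=None):
    for c in cams:
        s=snapshot(c)
        if save: cv2.imwrite(f"pics/{save}_{c}.png",s["img"][:,:,::-1])
        for n in names:
            for p in place_of(n,s)[:2]: print(c,n,round(p["conf"],2),np.round(p["point"],1),np.round(ray(p["point"],s,Z[n])*1000,1))
E
cat > a.py <<'E'
from h import *
look(list(Z),save="a")
o=observe();print(o["time"],o["tool_pos"],o["tcp_rot"],o["contact_force"])
E
python3 a.py
```

```text
top strip 0.84 [230.4 274.3] [ 483.1 -183.1    0. ]
top strip_left_end 0.86 [224.8 222.8] [499.4 -18.2  21. ]
top strip_right_end 0.86 [232.6 324. ] [ 475.6 -339.8   21. ]
top bay 0.61 [179.3 307.2] [ 650.9 -292.2    0. ]
top post 0.7 [177.3 309.4] [ 657.7 -299.6    0. ]
top post 0.61 [214.7 346.1] [ 534.6 -416.8    0. ]
top white_jar 0.6 [199.2 147.1] [583.2 231.4   0. ]
top label_roll 0.71 [238.2 370.4] [ 458.9 -492.8    0. ]
top alcohol_bottle 0.7 [145.3 272.3] [ 765.6 -177.7    0. ]
scene strip 0.89 [230.9 227.5] [ 479.6 -182.2    0. ]
scene strip_left_end 0.82 [196.  202.9] [489.2 -23.7  21. ]
scene strip_right_end 0.72 [264.  256.5] [ 462.5 -345.9   21. ]
scene strip_right_end 0.67 [268.8 301.8] [ 542.6 -418.5   21. ]
scene bay 0.81 [233.3 304.2] [ 649.1 -307.7    0. ]
scene post 0.72 [269.9 301.3] [ 553.8 -406.4    0. ]
scene post 0.37 [229.6 306.6] [ 665.  -299.6    0. ]
scene white_jar 0.97 [159.2 196.2] [591.8 224.6   0. ]
scene label_roll 0.62 [310.9 292. ] [ 458.7 -486.3    0. ]
scene alcohol_bottle 0.92 [195.4 308.4] [ 780.1 -177.5    0. ]
0.9 [0.19526414 0.5937346  0.23132743] [ 1.79997818e+02 -1.05415310e-03  1.61794100e+02] [ 0.06045259  0.04807739 -0.62847769]
```

View pics/a_top.png

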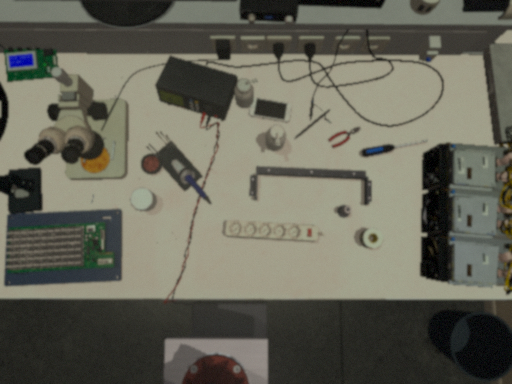

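View pics/a_scene.png

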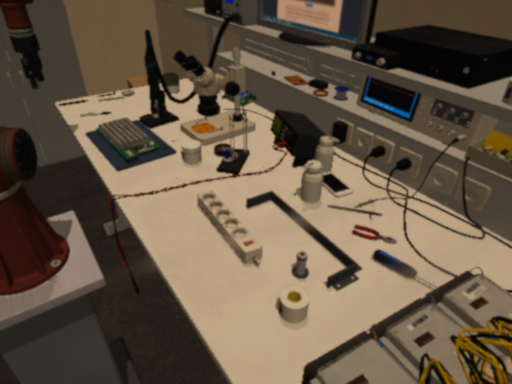

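The top view shows the strip at columns 222–323, row 231, the bay rail from (258,168) to (365,175), the post at (343,211), and the roll at (371,238). The jar is on the left at (143,199). Next I'll move above the work, with fingers shut, for a close look.

Request:
apply_moves([
  {"x":-538,"y":-659,"z":-170,"az":1.253,"claw":0},
  {"x":-538,"y":-659,"z":-170,"az":1.253,"claw":0},
  {"x":-538,"y":-659,"z":-170,"az":1.253,"claw":0},
  {"x":-538,"y":-659,"z":-170,"az":1.253,"claw":0},
  {"x":-538,"y":-659,"z":-170,"az":1.253,"claw":0},
  {"x":-538,"y":-659,"z":-170,"az":1.253,"claw":0},
  {"x":-538,"y":-659,"z":-170,"az":1.253,"claw":0},
  {"x":-538,"y":-659,"z":-170,"az":1.253,"claw":0},
  {"x":-538,"y":-659,"z":-170,"az":1.253,"claw":0},
  {"x":-538,"y":-659,"z":-170,"az":1.253,"claw":0},
  {"x":-538,"y":-659,"z":-170,"az":1.253,"claw":0},
  {"x":-538,"y":-659,"z":-170,"az":1.253,"claw":0},
  {"x":-538,"y":-659,"z":-170,"az":1.253,"claw":0},
  {"x":-538,"y":-659,"z":-170,"az":1.253,"claw":0},
  {"x":-538,"y":-659,"z":-170,"az":1.253,"claw":0},
  {"x":-538,"y":-659,"z":-170,"az":1.253,"claw":0},
  {"x":-538,"y":-659,"z":-170,"az":1.253,"claw":0},
  {"x":-538,"y":-659,"z":-170,"az":1.253,"claw":0},
  {"x":-538,"y":-659,"z":-170,"az":1.253,"claw":0},
  {"x":-538,"y":-659,"z":-170,"az":1.253,"claw":0},
])

```text
invalid input
```

```bash
cat >> h.py <<'E'
from scipy.spatial.transform import Rotation as Rn
def wrist():
    o=observe(); s=snapshot("wrist")
    T=np.eye(4);T[:3,:3]=Rn.from_euler("xyz",o["tcp_rot"],degrees=True).as_matrix();T[:3,3]=o["tool_pos"]
    s=s  # keep dict identity for the networks
    s["extrinsics"]=np.linalg.inv(T@np.array(s["mount"]))
    return s
def wlook(names,save=None):
    s=wrist()
    if save: cv2.imwrite(f"pics/{save}.png",s["img"][:,:,::-1])
    for n in names:
        for p in place_of(n,s)[:1]: print("wrist",n,round(p["conf"],2),np.round(p["point"],1),np.round(ray(p["point"],s,Z[n])*1000,1))
    return s
E
python3 - <<'E'
from h import *
o=observe();print(o["time"],o["tool_pos"],o["tcp_rot"],o["joint_pos"])
s=wlook(["strip","strip_left_end","strip_right_end","bay","post","label_roll"],"b")
np.save("b.npy",s["extrinsics"]);np.save("K.npy",s["K"]);print(s["mount"])
E
```

```text
0.9 [0.19526414 0.5937346  0.23132743] [ 1.79997818e+02 -1.05415310e-03  1.61794100e+02] [ 6.53642295e+01  1.24254634e+01  9.24403987e+01  1.33665771e-03
  7.51320874e+01 -6.43021368e+00]
[[-4.39951023e-04 -9.45070785e-01 -3.26865442e-01  8.40122991e-02]
 [ 9.99999878e-01 -3.42370023e-04 -3.56070259e-04  2.27990851e-04]
 [ 2.24602670e-04 -3.26865559e-01  9.45070821e-01 -1.41421959e-01]
 [ 0.00000000e+00  0.00000000e+00  0.00000000e+00  1.00000000e+00]]
```

View pics/b.png

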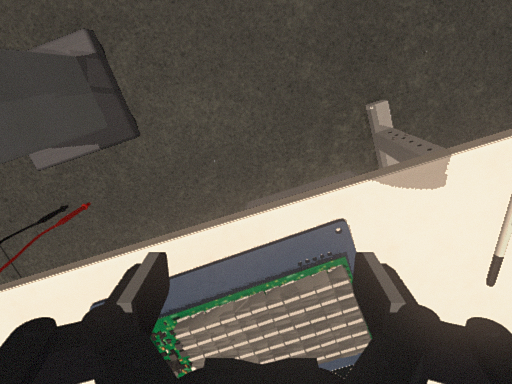

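The wrist picture still shows the start pose (the board and bench edge); the move was refused, so I'm resending it with all fields filled in.

Request:
apply_moves([
  {"x":-538,"y":-659,"z":-170,"ax":0,"ay":0,"az":1.253,"claw":0},
  {"x":-538,"y":-659,"z":-170,"ax":0,"ay":0,"az":1.253,"claw":0},
  {"x":-538,"y":-659,"z":-170,"ax":0,"ay":0,"az":1.253,"claw":0},
  {"x":-538,"y":-659,"z":-170,"ax":0,"ay":0,"az":1.253,"claw":0},
  {"x":-538,"y":-659,"z":-170,"ax":0,"ay":0,"az":1.253,"claw":0},
  {"x":-538,"y":-659,"z":-170,"ax":0,"ay":0,"az":1.253,"claw":0},
  {"x":-538,"y":-659,"z":-170,"ax":0,"ay":0,"az":1.253,"claw":0},
  {"x":-538,"y":-659,"z":-170,"ax":0,"ay":0,"az":1.253,"claw":0},
  {"x":-538,"y":-659,"z":-170,"ax":0,"ay":0,"az":1.253,"claw":0},
  {"x":-538,"y":-659,"z":-170,"ax":0,"ay":0,"az":1.253,"claw":0},
  {"x":-538,"y":-659,"z":-170,"ax":0,"ay":0,"az":1.253,"claw":0},
  {"x":-538,"y":-659,"z":-170,"ax":0,"ay":0,"az":1.253,"claw":0},
  {"x":-538,"y":-659,"z":-170,"ax":0,"ay":0,"az":1.253,"claw":0},
  {"x":-538,"y":-659,"z":-170,"ax":0,"ay":0,"az":1.253,"claw":0},
  {"x":-538,"y":-659,"z":-170,"ax":0,"ay":0,"az":1.253,"claw":0},
  {"x":-538,"y":-659,"z":-170,"ax":0,"ay":0,"az":1.253,"claw":0},
  {"x":-538,"y":-659,"z":-170,"ax":0,"ay":0,"az":1.253,"claw":0},
  {"x":-538,"y":-659,"z":-170,"ax":0,"ay":0,"az":1.253,"claw":0},
  {"x":-538,"y":-659,"z":-170,"ax":0,"ay":0,"az":1.253,"claw":0},
  {"x":-538,"y":-659,"z":-170,"ax":0,"ay":0,"az":1.253,"claw":0},
])

```text
time: 3.25
tool_pos: [0.5001, -0.1997, 0.4009]
tcp_rot: [-179.9, -0.1, 90.0]
contact_force: [0.4, -0.3, -0.0]
gripper_width: 0.0004
finger_force: 0.0
```

Run:
```python
from h import *
s=wlook(["strip","strip_left_end","strip_right_end","bay","post","label_roll"],"c")
np.save("c.npy",s["extrinsics"]);np.save("K.npy",s["K"])
```

```text
wrist strip 0.65 [118.6 250.4] [ 483.4 -182.4    0. ]
wrist strip_left_end 0.71 [  9.1 256. ] [493.7 -25.8  21. ]
wrist strip_right_end 0.97 [211.1 244.8] [ 472.6 -338.4   21. ]
wrist bay 0.97 [188.7 352.2] [ 662.  -304.6    0. ]
wrist post 0.91 [238.9 287.5] [ 550.3 -403.7    0. ]
wrist label_roll 0.63 [275.6 238.4] [ 456.9 -483.5    0. ]
```

View pics/c.png

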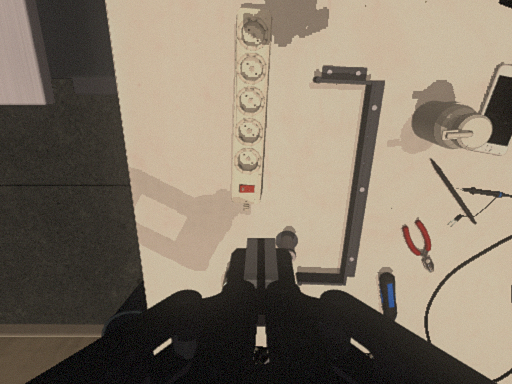

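The wrist view shows the strip from (254,10) to (246,210). The rail's front edge runs from about (366,84) to (344,274), and the post top is at (287,240). I'll turn these into the bay frame.

Run:
```python
from h import *
s=dict(K=np.load("K.npy"),extrinsics=np.load("c.npy"))
for n,rc in dict(railL=(85,366),railR=(273,344),cheekLtip_in=(83,314),cheekRtip_in=(273,298)).items(): print(n,np.round(ray(rc,s,.032)*1000,1))
print("post top",ray((240,287),s,.06)*1000)
g=cv2.imread("pics/c.png");c=cv2.resize(g[60:300,220:400],None,fx=3,fy=2.5,interpolation=cv2.INTER_CUBIC);cv2.imwrite("pics/c2.png",cv2.resize(g[60:300,220:400],(450,600),interpolation=cv2.INTER_CUBIC))
```

```text
railL [ 658.1 -128.9   32. ]
railR [ 652.3 -456.4   32. ]
cheekLtip_in [ 580.1 -126.    32. ]
cheekRtip_in [ 568.3 -456.3   32. ]
post top [ 543.99156471 -373.87933811   60.        ]
```

View pics/c2.png

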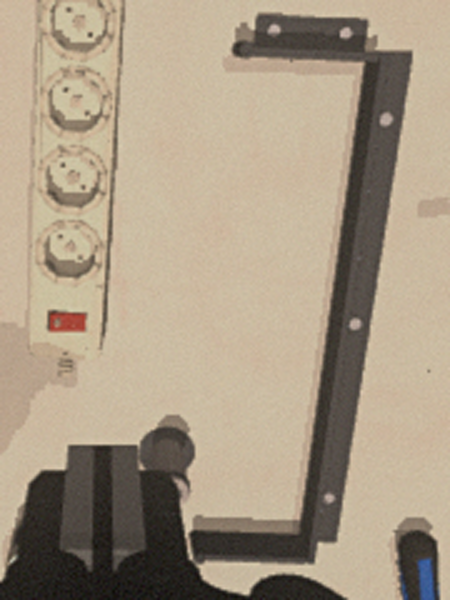

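Run:
```python
from h import *
s=dict(K=np.load("K.npy"),extrinsics=np.load("c.npy"))
f=lambda u,v,z:np.round(ray((60+v/2.5,220+u/2.5),s,z)*1000,1)
for u,v,z in [(363,62,0),(301,525,0),(380,62,.032),(318,530,.032),(240,55,.032),(195,533,.032),(195,520,0),(172,425,0),(180,485,.06),(168,450,.06)]: print(u,v,z,f(u,v,z))
b=np.array([ray((188.7,352.2),s,0)[:2]*1000]);print(b)
```

```text
363 62 0 [ 666.7 -129.5    0. ]
301 525 0 [ 654.3 -471.     0. ]
380 62 0.032 [ 667.1 -128.7   32. ]
318 530 0.032 [ 658.  -454.2   32. ]
240 55 0.032 [ 583.  -124.6   32. ]
195 533 0.032 [ 568.4 -456.8   32. ]
195 520 0 [ 572.2 -466.5    0. ]
172 425 0 [ 552.2 -385.3    0. ]
180 485 0.06 [ 553.1 -400.3   60. ]
168 450 0.06 [ 544.3 -373.9   60. ]
[[ 661.97435931 -304.56767136]]
```

Estimates: bay origin is about (661,-303) mm with yaw -2°; the post is at about (550,-404). The strip centre is (483,-182) with yaw -3.9°. I'll lower the shut fingers behind the strip, right of its middle.

Request:
apply_moves([
  {"x":-48,"y":-95,"z":200,"ax":0,"ay":0,"az":0,"claw":0},
  {"x":-48,"y":-95,"z":200,"ax":0,"ay":0,"az":0,"claw":0},
  {"x":-48,"y":-95,"z":200,"ax":0,"ay":0,"az":0,"claw":0},
  {"x":-48,"y":-95,"z":200,"ax":0,"ay":0,"az":0,"claw":0},
  {"x":-48,"y":-95,"z":250,"ax":0,"ay":0,"az":0,"claw":0},
  {"x":-48,"y":-95,"z":300,"ax":0,"ay":0,"az":0,"claw":0},
  {"x":-48,"y":-95,"z":340,"ax":0,"ay":0,"az":0,"claw":0},
  {"x":-48,"y":-95,"z":370,"ax":0,"ay":0,"az":0,"claw":0},
  {"x":-48,"y":-95,"z":385,"ax":0,"ay":0,"az":0,"claw":0},
  {"x":-48,"y":-95,"z":385,"ax":0,"ay":0,"az":0,"claw":0},
])

```text
time: 4.6
tool_pos: [0.4029, -0.246, 0.0133]
tcp_rot: [-179.7, -0.3, 90.0]
contact_force: [-1.0, 0.3, 1.0]
gripper_width: -0.0002
finger_force: 0.0
```

Request:
apply_moves([
  {"x":0,"y":15,"z":0,"ax":0,"ay":0,"az":0,"claw":0},
  {"x":0,"y":25,"z":0,"ax":0,"ay":0,"az":0,"claw":0},
  {"x":0,"y":32,"z":0,"ax":0,"ay":0,"az":0,"claw":0},
  {"x":0,"y":38,"z":0,"ax":0,"ay":0,"az":0,"claw":0},
  {"x":0,"y":44,"z":0,"ax":0,"ay":0,"az":0,"claw":0},
  {"x":0,"y":50,"z":0,"ax":0,"ay":0,"az":0,"claw":0},
  {"x":0,"y":56,"z":0,"ax":0,"ay":0,"az":0,"claw":0},
  {"x":0,"y":62,"z":0,"ax":0,"ay":0,"az":0,"claw":0},
  {"x":0,"y":68,"z":0,"ax":0,"ay":0,"az":0,"claw":0},
  {"x":0,"y":74,"z":0,"ax":0,"ay":0,"az":0,"claw":0},
  {"x":0,"y":80,"z":0,"ax":0,"ay":0,"az":0,"claw":0},
  {"x":0,"y":86,"z":0,"ax":0,"ay":0,"az":0,"claw":0},
  {"x":0,"y":86,"z":0,"ax":0,"ay":0,"az":0,"claw":0},
])

```text
time: 5.9
tool_pos: [0.4928, -0.2485, 0.0164]
tcp_rot: [179.9, 0.0, 90.0]
contact_force: [0.3, 0.9, 0.7]
gripper_width: -0.0003
finger_force: 0.0
```

```bash
cat >> h.py <<'E'
def S(save=None):
    A,B=np.zeros(3),np.zeros(3)
    E={}
    for c in ("top","scene","wrist"):
        s=wrist() if c=="wrist" else snapshot(c)
        if save: cv2.imwrite(f"pics/{save}_{c}.png",s["img"][:,:,::-1])
        for n in ("strip_left_end","strip_right_end"):
            p=place_of(n,s)
            if p and p[0]["conf"]>.5: E.setdefault(n,[]).append(ray(p[0]["point"],s,.021)[:2]*1000); print(c,n,round(p[0]["conf"],2),np.round(E[n][-1]))
        p=place_of("strip",s)
        if p: print(c,"strip",round(p[0]["conf"],2),np.round(ray(p[0]["point"],s,0)[:2]*1000))
    if len(E)==2:
        L,R=np.median(E["strip_left_end"],0),np.median(E["strip_right_end"],0)
        a=np.deg2rad(2);M=np.array([[np.cos(a),-np.sin(a)],[np.sin(a),np.cos(a)]]);b=lambda p:M@(p-[661,-303])
        d=L-R;print("len",np.hypot(*d),"yaw",np.degrees(np.arctan2(-d[0],d[1])),"world c",(L+R)/2,"bay L",b(L),"R",b(R),"c",b((L+R)/2))
    o=observe();print(o["time"],o["tool_pos"],o["contact_force"])
E
python3 -c "
from h import *
S('d')"
```

```text
top strip_left_end 0.76 [496. -19.]
top strip 0.69 [ 526. -167.]
scene strip_left_end 0.91 [490. -25.]
scene strip 0.85 [ 515. -176.]
wrist strip 0.58 [ 519. -176.]
6.5 [ 0.49136121 -0.2484106   0.01631892] [ 0.24940079 -0.72840026  0.51274937]
```

Request:
apply_moves([
  {"x":0,"y":6,"z":0,"ax":0,"ay":0,"az":0,"claw":0},
  {"x":0,"y":12,"z":0,"ax":0,"ay":0,"az":0,"claw":0},
  {"x":0,"y":18,"z":0,"ax":0,"ay":0,"az":0,"claw":0},
  {"x":0,"y":24,"z":0,"ax":0,"ay":0,"az":0,"claw":0},
  {"x":0,"y":24,"z":0,"ax":0,"ay":0,"az":0,"claw":0},
  {"x":0,"y":-15,"z":0,"ax":0,"ay":0,"az":0,"claw":0},
  {"x":0,"y":-30,"z":-50,"ax":0,"ay":0,"az":0,"claw":0},
  {"x":0,"y":-30,"z":-100,"ax":0,"ay":0,"az":0,"claw":0},
  {"x":40,"y":-30,"z":-150,"ax":0,"ay":0,"az":0,"claw":0},
  {"x":80,"y":-30,"z":-190,"ax":0,"ay":0,"az":0,"claw":0},
  {"x":120,"y":-20,"z":-230,"ax":0,"ay":0,"az":0,"claw":0},
  {"x":150,"y":-20,"z":-260,"ax":0,"ay":0,"az":0,"claw":0},
  {"x":150,"y":-20,"z":-260,"ax":0,"ay":0,"az":0,"claw":0},
])

```text
time: 7.8
tool_pos: [0.4734, -0.0964, 0.2812]
tcp_rot: [179.6, 0.1, 90.1]
contact_force: [0.4, -0.6, -0.2]
gripper_width: -0.0
finger_force: 0.0
```

```bash
python3 -c "
from h import *
S('e')"
```

```text
top strip 0.84 [ 531. -178.]
scene strip_left_end 0.85 [481. -42.]
scene strip_right_end 0.64 [ 573. -338.]
scene strip 0.98 [ 526. -174.]
wrist strip_left_end 0.76 [488. -26.]
wrist strip_right_end 0.96 [ 580. -329.]
wrist strip 0.62 [ 539. -177.]
len 313.14869890336183 yaw 17.118758273081315 world c [ 530.60193879 -183.82403901] bay L [-185.76017365  262.49051511] R [-83.19544093 -33.38544408] c [-134.47780729  114.55253551]
8.4 [ 0.47103068 -0.09885581  0.27539933] [ 0.30093453 -0.08537784  1.08496628]
```

View pics/e_wrist.png

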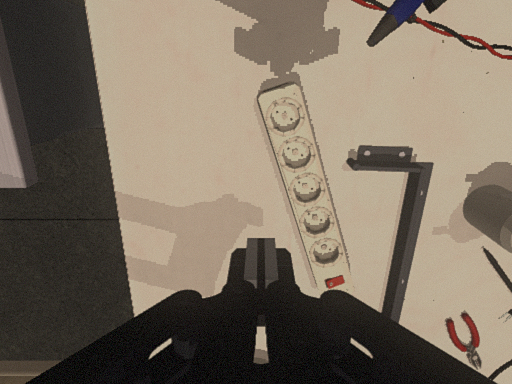

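The wrist view shows the strip angled, with its left end at (280,85) and its cord end pointing behind the post. The estimate puts the centre at (534,-178) with yaw 17°. Next I'll push axially on the left end, with the fingers turned to match.

Request:
apply_moves([
  {"x":50,"y":7,"z":20,"ax":0,"ay":0,"az":-0.1,"claw":0},
  {"x":85,"y":7,"z":50,"ax":0,"ay":0,"az":-0.2,"claw":0},
  {"x":107,"y":7,"z":90,"ax":0,"ay":0,"az":-0.297,"claw":0},
  {"x":107,"y":7,"z":140,"ax":0,"ay":0,"az":-0.297,"claw":0},
  {"x":107,"y":7,"z":180,"ax":0,"ay":0,"az":-0.297,"claw":0},
  {"x":107,"y":7,"z":220,"ax":0,"ay":0,"az":-0.297,"claw":0},
  {"x":107,"y":7,"z":245,"ax":0,"ay":0,"az":-0.297,"claw":0},
  {"x":107,"y":7,"z":260,"ax":0,"ay":0,"az":-0.297,"claw":0},
  {"x":107,"y":7,"z":260,"ax":0,"ay":0,"az":-0.297,"claw":0},
  {"x":107,"y":7,"z":260,"ax":0,"ay":0,"az":-0.297,"claw":0},
])

```text
time: 9.4
tool_pos: [0.4785, 0.0084, 0.0163]
tcp_rot: [-180.0, -0.0, 107.0]
contact_force: [0.2, 0.1, 0.1]
gripper_width: -0.0003
finger_force: 0.0
```

Request:
apply_moves([
  {"x":-12,"y":0,"z":0,"ax":0,"ay":0,"az":0,"claw":0},
  {"x":-20,"y":0,"z":0,"ax":0,"ay":0,"az":0,"claw":0},
  {"x":-26,"y":0,"z":0,"ax":0,"ay":0,"az":0,"claw":0},
  {"x":-32,"y":0,"z":0,"ax":0,"ay":0,"az":0,"claw":0},
  {"x":-38,"y":0,"z":0,"ax":0,"ay":0,"az":0,"claw":0},
  {"x":-44,"y":0,"z":0,"ax":0,"ay":0,"az":0,"claw":0},
  {"x":-50,"y":0,"z":0,"ax":0,"ay":0,"az":0,"claw":0},
  {"x":-56,"y":0,"z":0,"ax":0,"ay":0,"az":0,"claw":0},
  {"x":-62,"y":0,"z":0,"ax":0,"ay":0,"az":0,"claw":0},
  {"x":-68,"y":0,"z":0,"ax":0,"ay":0,"az":0,"claw":0},
  {"x":-74,"y":0,"z":0,"ax":0,"ay":0,"az":0,"claw":0},
  {"x":-80,"y":0,"z":0,"ax":0,"ay":0,"az":0,"claw":0},
  {"x":-80,"y":0,"z":0,"ax":0,"ay":0,"az":0,"claw":0},
])

```text
time: 10.7
tool_pos: [0.5024, -0.0691, 0.0163]
tcp_rot: [180.0, 0.1, 107.0]
contact_force: [-0.8, 0.4, 0.1]
gripper_width: -0.0002
finger_force: 0.0
```

```bash
python3 -c "
from h import *
S('f')"
```

```text
top strip_right_end 0.7 [ 600. -383.]
top strip 0.58 [ 556. -229.]
scene strip_left_end 0.81 [501. -76.]
scene strip_right_end 0.7 [ 587. -391.]
len 324.0832676873664 yaw 16.558122295582994 world c [ 547.61311155 -231.43399361] bay L [-167.38785693  221.18094215] R [-64.24301072 -86.0504122 ] c [-115.81543383   67.56526497]
11.3 [ 0.50183991 -0.06783469  0.01631924] [-0.09364166  0.05520548  0.05931347]
```

View pics/f_scene.png

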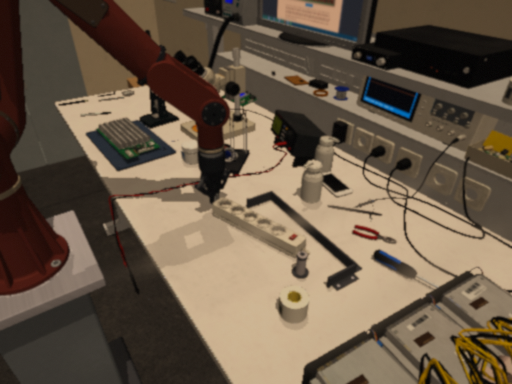

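Scene view: the strip's cord end is at (305,245), lined up just behind the post at (302,262), and the angle has held. I'll keep pushing.

Request:
apply_moves([
  {"x":-6,"y":0,"z":0,"ax":0,"ay":0,"az":0,"claw":0},
  {"x":-12,"y":0,"z":0,"ax":0,"ay":0,"az":0,"claw":0},
  {"x":-18,"y":0,"z":0,"ax":0,"ay":0,"az":0,"claw":0},
  {"x":-24,"y":0,"z":0,"ax":0,"ay":0,"az":0,"claw":0},
  {"x":-30,"y":0,"z":0,"ax":0,"ay":0,"az":0,"claw":0},
  {"x":-36,"y":0,"z":0,"ax":0,"ay":0,"az":0,"claw":0},
  {"x":-42,"y":0,"z":0,"ax":0,"ay":0,"az":0,"claw":0},
  {"x":-48,"y":0,"z":0,"ax":0,"ay":0,"az":0,"claw":0},
  {"x":-54,"y":0,"z":0,"ax":0,"ay":0,"az":0,"claw":0},
  {"x":-60,"y":0,"z":0,"ax":0,"ay":0,"az":0,"claw":0},
  {"x":-60,"y":0,"z":0,"ax":0,"ay":0,"az":0,"claw":0},
])

```text
time: 12.4
tool_pos: [0.5202, -0.1264, 0.0166]
tcp_rot: [179.9, 0.1, 107.0]
contact_force: [0.4, 0.3, -0.5]
gripper_width: 0.0004
finger_force: 0.0
```

```bash
python3 -c "
from h import *
S('g')
g=cv2.imread('pics/g_scene.png')[150:320,170:400];t=cv2.imread('pics/g_top.png')[130:270,200:400]
cv2.imwrite('pics/g2.png',np.hstack([cv2.resize(g,(400,296)),cv2.resize(t,(400,296))]))"
```

```text
top strip_right_end 0.91 [ 614. -446.]
top strip 0.6 [ 566. -283.]
scene strip_left_end 0.81 [ 516. -134.]
scene strip_right_end 0.73 [ 605. -446.]
scene strip 0.68 [ 567. -289.]
len 325.1125245229777 yaw 16.681986489858026 world c [ 562.5156249  -290.16398818] bay L [-150.94158927  163.38247759] R [ -46.8031136  -144.60020291] c [-98.87235144   9.39113734]
13.0 [ 0.51939667 -0.12517778  0.0163231 ] [ 0.62371638 -0.40570861 -0.50743993]
```

View pics/g2.png

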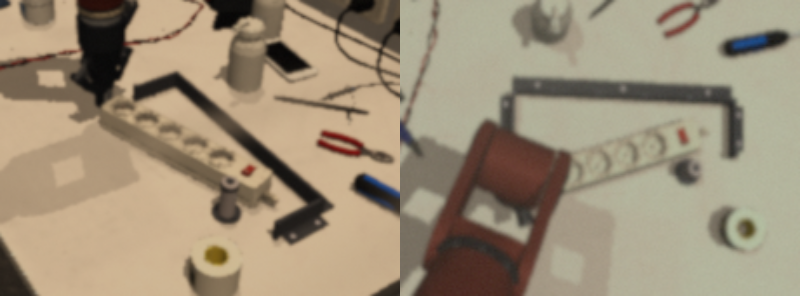

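Both views show the cord end past and behind the post, close to the rail's right corner. About 17 mm more along the axis, then I'll back off and go to the front side near the left end.

Request:
apply_moves([
  {"x":-6,"y":0,"z":0,"ax":0,"ay":0,"az":0,"claw":0},
  {"x":-12,"y":0,"z":0,"ax":0,"ay":0,"az":0,"claw":0},
  {"x":-17,"y":0,"z":0,"ax":0,"ay":0,"az":0,"claw":0},
  {"x":-17,"y":0,"z":0,"ax":0,"ay":0,"az":0,"claw":0},
  {"x":10,"y":0,"z":0,"ax":0,"ay":0,"az":0,"claw":0},
  {"x":30,"y":0,"z":-50,"ax":0,"ay":0,"az":0,"claw":0},
  {"x":35,"y":0,"z":-100,"ax":0,"ay":0,"az":0.1,"claw":0},
  {"x":40,"y":0,"z":-150,"ax":0,"ay":0,"az":0.2,"claw":0},
  {"x":40,"y":0,"z":-200,"ax":0,"ay":0,"az":0.297,"claw":0},
  {"x":40,"y":0,"z":-240,"ax":0,"ay":0,"az":0.297,"claw":0},
  {"x":40,"y":0,"z":-240,"ax":0,"ay":0,"az":0.297,"claw":0},
])

```text
time: 14.1
tool_pos: [0.5127, -0.0888, 0.2656]
tcp_rot: [179.0, 0.3, 90.0]
contact_force: [0.7, 0.6, 0.6]
gripper_width: -0.0002
finger_force: 0.0
```

```bash
python3 -c "
from h import *
S('i')"
```

```text
top strip_left_end 0.88 [ 535. -149.]
top strip_right_end 0.7 [ 541. -154.]
top strip 0.72 [ 574. -300.]
scene strip_left_end 0.55 [ 516. -162.]
scene strip_right_end 0.64 [ 599. -468.]
scene strip 0.64 [ 569. -306.]
wrist strip_left_end 0.68 [ 523. -154.]
wrist strip 0.98 [ 570. -307.]
len 164.6028889443757 yaw 16.821871660198426 world c [ 546.54216539 -232.31287453] bay L [-143.40772639  144.55001514] R [-90.3023838  -11.25092721] c [-116.85505509   66.64954396]
14.7 [ 0.50739911 -0.08694044  0.25551813] [-0.23991106  0.95406586  0.64452163]
```

View pics/i_wrist.png

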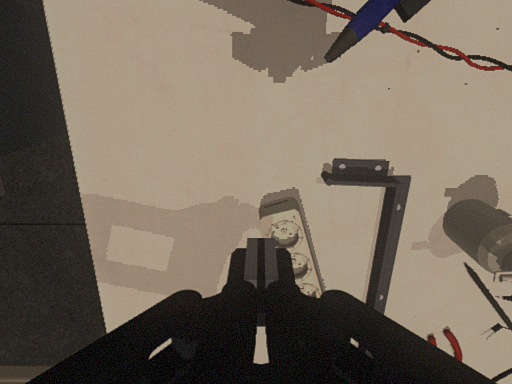

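Wrist view: the strip's left end is at (280,203), just in front of the bay and inside the left cheek tip at (327,177). Next I'll drop in front of the left part and swing it in.

Request:
apply_moves([
  {"x":-30,"y":-39,"z":10,"ax":0,"ay":0,"az":0,"claw":0},
  {"x":-75,"y":-39,"z":20,"ax":0,"ay":0,"az":0,"claw":0},
  {"x":-113,"y":-39,"z":40,"ax":0,"ay":0,"az":0,"claw":0},
  {"x":-113,"y":-39,"z":85,"ax":0,"ay":0,"az":0,"claw":0},
  {"x":-113,"y":-39,"z":130,"ax":0,"ay":0,"az":0,"claw":0},
  {"x":-113,"y":-39,"z":175,"ax":0,"ay":0,"az":0,"claw":0},
  {"x":-113,"y":-39,"z":215,"ax":0,"ay":0,"az":0,"claw":0},
  {"x":-113,"y":-39,"z":235,"ax":0,"ay":0,"az":0,"claw":0},
  {"x":-113,"y":-39,"z":241,"ax":0,"ay":0,"az":0,"claw":0},
  {"x":-113,"y":-39,"z":241,"ax":0,"ay":0,"az":0,"claw":0},
])

```text
time: 15.7
tool_pos: [0.4682, -0.1997, 0.0146]
tcp_rot: [-179.9, -0.1, 90.0]
contact_force: [-0.1, -0.2, -0.3]
gripper_width: 0.0004
finger_force: 0.0
```

Request:
apply_moves([
  {"x":0,"y":10,"z":0,"ax":0,"ay":0,"az":0,"claw":0},
  {"x":0,"y":20,"z":0,"ax":0,"ay":0,"az":0,"claw":0},
  {"x":0,"y":26,"z":0,"ax":0,"ay":0,"az":0,"claw":0},
  {"x":0,"y":32,"z":0,"ax":0,"ay":0,"az":0,"claw":0},
  {"x":0,"y":38,"z":0,"ax":0,"ay":0,"az":0,"claw":0},
  {"x":0,"y":44,"z":0,"ax":0,"ay":0,"az":0,"claw":0},
  {"x":0,"y":50,"z":0,"ax":0,"ay":0,"az":0,"claw":0},
  {"x":0,"y":56,"z":0,"ax":0,"ay":0,"az":0,"claw":0},
  {"x":0,"y":62,"z":0,"ax":0,"ay":0,"az":0,"claw":0},
  {"x":0,"y":68,"z":0,"ax":0,"ay":0,"az":0,"claw":0},
  {"x":0,"y":68,"z":0,"ax":0,"ay":0,"az":0,"claw":0},
])

```text
time: 16.8
tool_pos: [0.538, -0.2003, 0.0156]
tcp_rot: [179.9, 0.0, 90.0]
contact_force: [0.1, 0.2, -0.1]
gripper_width: 0.0001
finger_force: 0.0
```

```bash
python3 -c "
from h import *
S('j')
g=cv2.imread('pics/j_scene.png')[150:320,170:400];t=cv2.imread('pics/j_top.png')[130:270,200:400]
cv2.imwrite('pics/j2.png',np.hstack([cv2.resize(g,(400,296)),cv2.resize(t,(400,296))]))"
```

```text
top strip 0.62 [ 590. -308.]
scene strip_left_end 0.8 [ 570. -151.]
scene strip_right_end 0.87 [ 595. -476.]
scene strip 0.77 [ 588. -307.]
wrist strip_left_end 0.8 [ 573. -152.]
len 324.95612966284205 yaw 4.194607485631022 world c [ 582.99895777 -313.86968529] bay L [-95.10650327 147.9441147 ] R [ -60.04185584 -175.11463647] c [-77.57417955 -13.58526088]
17.4 [ 0.53663323 -0.20004746  0.0153377 ] [ 0.26741573  0.6848084  -0.10859982]
```

View pics/j2.png

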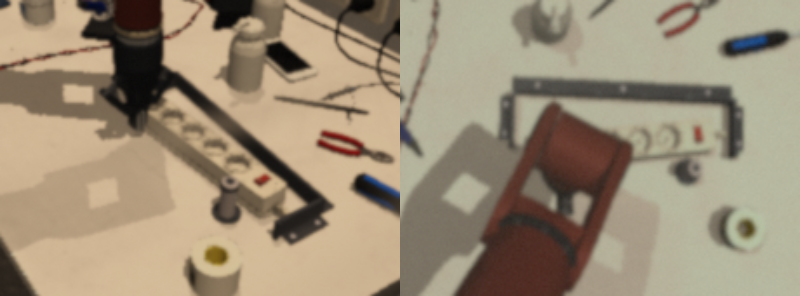

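The left end has entered the bay with clearance at both cheeks: the strip is about parallel and the tip is roughly 12 mm short of the right cheek. I'll continue the swing.

Request:
apply_moves([
  {"x":0,"y":6,"z":0,"ax":0,"ay":0,"az":0,"claw":0},
  {"x":0,"y":12,"z":0,"ax":0,"ay":0,"az":0,"claw":0},
  {"x":0,"y":18,"z":0,"ax":0,"ay":0,"az":0,"claw":0},
  {"x":0,"y":24,"z":0,"ax":0,"ay":0,"az":0,"claw":0},
  {"x":0,"y":30,"z":0,"ax":0,"ay":0,"az":0,"claw":0},
  {"x":0,"y":36,"z":0,"ax":0,"ay":0,"az":0,"claw":0},
  {"x":0,"y":41,"z":0,"ax":0,"ay":0,"az":0,"claw":0},
  {"x":0,"y":46,"z":0,"ax":0,"ay":0,"az":0,"claw":0},
  {"x":0,"y":46,"z":0,"ax":0,"ay":0,"az":0,"claw":0},
])

```text
time: 18.3
tool_pos: [0.5838, -0.2002, 0.0156]
tcp_rot: [179.9, 0.0, 90.0]
contact_force: [-0.0, -0.2, -0.7]
gripper_width: -0.0
finger_force: 0.0
```

Request:
apply_moves([
  {"x":0,"y":3,"z":0,"ax":0,"ay":0,"az":0,"claw":0},
  {"x":0,"y":6,"z":0,"ax":0,"ay":0,"az":0,"claw":0},
  {"x":0,"y":8,"z":0,"ax":0,"ay":0,"az":0,"claw":0},
  {"x":0,"y":8,"z":0,"ax":0,"ay":0,"az":0,"claw":0},
])

```text
time: 18.7
tool_pos: [0.5911, -0.2001, 0.0154]
tcp_rot: [180.0, 0.0, 90.0]
contact_force: [-0.3, 0.3, -0.1]
gripper_width: 0.0
finger_force: 0.1
```

```bash
python3 -c "
from h import *
S('k')"
```

```text
top strip_right_end 0.89 [ 583. -470.]
top strip 0.63 [ 617. -305.]
scene strip_left_end 0.77 [ 638. -153.]
scene strip_right_end 0.96 [ 576. -483.]
scene strip 0.73 [ 616. -324.]
wrist strip_left_end 0.69 [ 636. -160.]
len 325.5236249354961 yaw -10.219317478058262 world c [ 608.32152327 -316.32064774] bay L [-28.91264539 145.93895177] R [ -75.45035966 -176.24092275] c [-52.18150253 -15.15098549]
19.3 [ 0.59071892 -0.2000421   0.01532822] [ 0.18138715 -0.25493083  0.89545484]
```

The left end is at the rail and the right end has swung back a little. I'll push the part just left of the post home.

Request:
apply_moves([
  {"x":0,"y":-30,"z":0,"ax":0,"ay":0,"az":0,"claw":0},
  {"x":0,"y":-56,"z":0,"ax":0,"ay":0,"az":0,"claw":0},
  {"x":-40,"y":-56,"z":0,"ax":0,"ay":0,"az":0,"claw":0},
  {"x":-80,"y":-56,"z":0,"ax":0,"ay":0,"az":0,"claw":0},
  {"x":-120,"y":-56,"z":0,"ax":0,"ay":0,"az":0,"claw":0},
  {"x":-150,"y":-56,"z":0,"ax":0,"ay":0,"az":0,"claw":0},
  {"x":-160,"y":-56,"z":0,"ax":0,"ay":0,"az":0,"claw":0},
  {"x":-160,"y":-45,"z":0,"ax":0,"ay":0,"az":0,"claw":0},
  {"x":-160,"y":-35,"z":0,"ax":0,"ay":0,"az":0,"claw":0},
  {"x":-160,"y":-29,"z":0,"ax":0,"ay":0,"az":0,"claw":0},
  {"x":-160,"y":-23,"z":0,"ax":0,"ay":0,"az":0,"claw":0},
  {"x":-160,"y":-17,"z":0,"ax":0,"ay":0,"az":0,"claw":0},
  {"x":-160,"y":-11,"z":0,"ax":0,"ay":0,"az":0,"claw":0},
  {"x":-160,"y":-7,"z":0,"ax":0,"ay":0,"az":0,"claw":0},
  {"x":-160,"y":-4,"z":0,"ax":0,"ay":0,"az":0,"claw":0},
  {"x":-160,"y":-4,"z":0,"ax":0,"ay":0,"az":0,"claw":0},
])

```text
time: 20.9
tool_pos: [0.5872, -0.3599, 0.0153]
tcp_rot: [180.0, -0.0, 90.0]
contact_force: [0.1, 0.5, -0.3]
gripper_width: -0.0001
finger_force: 0.0
```

Request:
apply_moves([
  {"x":0,"y":2,"z":0,"ax":0,"ay":0,"az":0,"claw":0},
  {"x":0,"y":4,"z":0,"ax":0,"ay":0,"az":0,"claw":0},
  {"x":0,"y":4,"z":0,"ax":0,"ay":0,"az":0,"claw":0},
])

```text
time: 21.2
tool_pos: [0.5905, -0.3601, 0.0153]
tcp_rot: [-180.0, 0.0, 90.0]
contact_force: [-2.0, 0.9, 0.7]
gripper_width: -0.0004
finger_force: 0.9
```

```bash
python3 -c "
from h import *
S('l')
g=cv2.imread('pics/l_scene.png')[150:320,170:400];t=cv2.imread('pics/l_top.png')[130:270,200:400]
cv2.imwrite('pics/l2.png',np.hstack([cv2.resize(g,(400,296)),cv2.resize(t,(400,296))]))"
```

```text
top strip_left_end 0.82 [ 645. -150.]
top strip 0.96 [ 636. -313.]
scene strip_left_end 0.63 [ 633. -154.]
scene strip_right_end 0.87 [ 612. -478.]
scene strip 0.64 [ 635. -315.]
wrist strip 0.6 [ 631. -313.]
len 327.4051875357375 yaw -4.664381909850082 world c [ 625.70656315 -315.15834445] bay L [-27.23782349 150.14296457] R [ -42.4574104  -176.90828676] c [-34.84761694 -13.38266109]
21.8 [ 0.59052765 -0.36010874  0.01529644] [-2.83798617 -1.27162148  0.65293119]
```

Request:
apply_moves([
  {"x":0,"y":1,"z":0,"ax":0,"ay":0,"az":0,"claw":0},
  {"x":0,"y":2,"z":0,"ax":0,"ay":0,"az":0,"claw":0},
  {"x":0,"y":2,"z":0,"ax":0,"ay":0,"az":0,"claw":0},
])

```text
time: 22.1
tool_pos: [0.5906, -0.3601, 0.0153]
tcp_rot: [-179.7, -0.1, 90.0]
contact_force: [-8.2, -0.5, 3.2]
gripper_width: 0.0001
finger_force: 4.0
```

Request:
apply_moves([
  {"x":0,"y":1,"z":0,"ax":0,"ay":0,"az":0,"claw":0},
  {"x":0,"y":2,"z":0,"ax":0,"ay":0,"az":0,"claw":0},
  {"x":0,"y":2,"z":0,"ax":0,"ay":0,"az":0,"claw":0},
])

```text
time: 22.4
tool_pos: [0.5906, -0.3601, 0.0153]
tcp_rot: [-179.5, -0.1, 90.0]
contact_force: [-12.6, -1.0, 7.5]
gripper_width: -0.0003
finger_force: 6.5
```

The strip met a solid stop at 590.6, as predicted. Now I'll press the left part the same way.

Request:
apply_moves([
  {"x":0,"y":-20,"z":0,"ax":0,"ay":0,"az":0,"claw":0},
  {"x":0,"y":-35,"z":0,"ax":0,"ay":0,"az":0,"claw":0},
  {"x":40,"y":-35,"z":0,"ax":0,"ay":0,"az":0,"claw":0},
  {"x":85,"y":-35,"z":0,"ax":0,"ay":0,"az":0,"claw":0},
  {"x":125,"y":-35,"z":0,"ax":0,"ay":0,"az":0,"claw":0},
  {"x":150,"y":-35,"z":0,"ax":0,"ay":0,"az":0,"claw":0},
  {"x":150,"y":-25,"z":0,"ax":0,"ay":0,"az":0,"claw":0},
  {"x":150,"y":-15,"z":0,"ax":0,"ay":0,"az":0,"claw":0},
  {"x":150,"y":-8,"z":0,"ax":0,"ay":0,"az":0,"claw":0},
  {"x":150,"y":-3,"z":0,"ax":0,"ay":0,"az":0,"claw":0},
  {"x":150,"y":0,"z":0,"ax":0,"ay":0,"az":0,"claw":0},
  {"x":150,"y":0,"z":0,"ax":0,"ay":0,"az":0,"claw":0},
])

```text
time: 23.6
tool_pos: [0.5951, -0.2108, 0.0152]
tcp_rot: [180.0, 0.0, 90.0]
contact_force: [0.3, -0.2, -0.0]
gripper_width: -0.0001
finger_force: 0.0
```

Request:
apply_moves([
  {"x":0,"y":1,"z":0,"ax":0,"ay":0,"az":0,"claw":0},
  {"x":0,"y":2,"z":0,"ax":0,"ay":0,"az":0,"claw":0},
  {"x":0,"y":3,"z":0,"ax":0,"ay":0,"az":0,"claw":0},
  {"x":0,"y":3,"z":0,"ax":0,"ay":0,"az":0,"claw":0},
])

```text
time: 24.0
tool_pos: [0.5967, -0.2101, 0.0151]
tcp_rot: [-179.9, -0.0, 90.0]
contact_force: [-3.0, -1.5, 0.9]
gripper_width: -0.0
finger_force: 1.4
```

Request:
apply_moves([
  {"x":0,"y":1,"z":0,"ax":0,"ay":0,"az":0,"claw":0},
  {"x":0,"y":2,"z":0,"ax":0,"ay":0,"az":0,"claw":0},
  {"x":0,"y":2,"z":0,"ax":0,"ay":0,"az":0,"claw":0},
])

```text
time: 24.3
tool_pos: [0.5967, -0.2101, 0.015]
tcp_rot: [-179.6, -0.0, 90.0]
contact_force: [-8.4, -2.0, 5.3]
gripper_width: -0.0001
finger_force: 4.3
```

Request:
apply_moves([
  {"x":0,"y":-20,"z":0,"ax":0,"ay":0,"az":0,"claw":0},
  {"x":0,"y":-35,"z":0,"ax":0,"ay":0,"az":0,"claw":0},
  {"x":-40,"y":-35,"z":0,"ax":0,"ay":0,"az":0,"claw":0},
  {"x":-85,"y":-35,"z":0,"ax":0,"ay":0,"az":0,"claw":0},
  {"x":-125,"y":-35,"z":0,"ax":0,"ay":0,"az":0,"claw":0},
  {"x":-155,"y":-35,"z":0,"ax":0,"ay":0,"az":0,"claw":0},
  {"x":-155,"y":-25,"z":0,"ax":0,"ay":0,"az":0,"claw":0},
  {"x":-155,"y":-15,"z":0,"ax":0,"ay":0,"az":0,"claw":0},
  {"x":-155,"y":-10,"z":0,"ax":0,"ay":0,"az":0,"claw":0},
  {"x":-155,"y":-8,"z":0,"ax":0,"ay":0,"az":0,"claw":0},
  {"x":-155,"y":-6,"z":0,"ax":0,"ay":0,"az":0,"claw":0},
  {"x":-155,"y":-6,"z":0,"ax":0,"ay":0,"az":0,"claw":0},
])

```text
time: 25.5
tool_pos: [0.5904, -0.3641, 0.0153]
tcp_rot: [-179.5, -0.0, 90.2]
contact_force: [-9.5, -1.8, 6.3]
gripper_width: -0.0001
finger_force: 5.3
```

Both sides are solid against the rail. I'll back off, rise clear and check.

Request:
apply_moves([
  {"x":0,"y":-10,"z":0,"ax":0,"ay":0,"az":0,"claw":0},
  {"x":0,"y":-35,"z":0,"ax":0,"ay":0,"az":0,"claw":0},
  {"x":0,"y":-60,"z":-30,"ax":0,"ay":0,"az":0,"claw":0},
  {"x":0,"y":-80,"z":-80,"ax":0,"ay":0,"az":0,"claw":0},
  {"x":40,"y":-100,"z":-130,"ax":0,"ay":0,"az":0,"claw":0},
  {"x":80,"y":-100,"z":-180,"ax":0,"ay":0,"az":0,"claw":0},
  {"x":120,"y":-100,"z":-230,"ax":0,"ay":0,"az":0,"claw":0},
  {"x":160,"y":-100,"z":-280,"ax":0,"ay":0,"az":0,"claw":0},
  {"x":190,"y":-100,"z":-330,"ax":0,"ay":0,"az":0,"claw":0},
  {"x":200,"y":-100,"z":-370,"ax":0,"ay":0,"az":0,"claw":0},
  {"x":200,"y":-100,"z":-370,"ax":0,"ay":0,"az":0,"claw":0},
  {"x":200,"y":-100,"z":-370,"ax":0,"ay":0,"az":0,"claw":0},
])

```text
time: 26.7
tool_pos: [0.496, -0.1625, 0.3929]
tcp_rot: [179.3, 0.2, 90.3]
contact_force: [0.0, -0.3, 0.7]
gripper_width: 0.0001
finger_force: 0.0
```

```bash
python3 -c "
from h import *
S('m')
s=wrist()
p=silhouettes('strip',s)[0]; q=np.argwhere(p['region']).astype(np.float32)[:,::-1]
box=cv2.boxPoints(cv2.minAreaRect(q))
print('strip top outline',p['conf'],[np.round(ray((v,u),s,.045)[:2]*1000) for u,v in box])
look(['white_jar','label_roll','alcohol_bottle'],('scene',))
"
```

```text
top strip_right_end 0.92 [ 621. -474.]
top strip 0.66 [ 624. -318.]
scene strip_left_end 0.64 [ 624. -159.]
scene strip_right_end 0.84 [ 619. -478.]
scene strip 0.8 [ 634. -315.]
wrist strip_left_end 0.64 [ 641. -157.]
wrist strip_right_end 0.81 [ 617. -462.]
wrist strip 0.88 [ 632. -316.]
len 316.0627728757715 yaw -2.426962917228892 world c [ 625.57366755 -315.81839786] bay L [-33.77977148 143.98004823] R [ -36.13502061 -172.07394905] c [-34.95739605 -14.04695041]
27.3 [ 0.49345066 -0.16528606  0.3843591 ] [-1.17761992  0.34208258  0.06679231]
strip top outline 0.95 [array([ 586., -436.]), array([ 603., -147.]), array([ 662., -154.]), array([ 657., -448.])]
scene white_jar 0.83 [157.5 193. ] [587.8 242.4   0. ]
scene label_roll 0.75 [309.1 292.3] [ 462.2 -483.     0. ]
scene alcohol_bottle 0.77 [196.3 308.2] [ 776.2 -180.8    0. ]
```

```bash
python3 -c "
from station import *
print(sign_off())"
```

```text
the job is handed in; nothing more can be done
None
```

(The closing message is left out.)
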